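# Shut the bench parts chest with the fingertips

## Robot

A 6-joint arm with a two-finger parallel gripper is mounted at the origin on the work surface. World frame = base frame: x ahead of the robot, y to its left, z up, the work surface at z = 0. Lengths are in m, angles in rad, forces in N, time in s.
With the tool pointing down it reaches from about 0.4 to 0.825 m from the base axis. Payload 7 kg.
Tool frame: the origin (TCP) lies midway between the tips of the shut fingers; the grasp point (between the pads) lies 19 mm behind it; z points along the fingers, y is the line along which they close (so a half turn about z gives the same grasp; the last joint's range is limited). The gripper opens to 88 mm and grips with 3 to 60 N. Pads are 19 mm wide; open, the fingers measure 130 mm over their backs; the gripper's body (78 mm by 193 mm) begins 47 mm behind the grasp point.
Start: joints at [-0.905, 0.359, 0.012, 0, -1.224, -0.288], TCP at [0.249, -0.627, 0.227] pointing down, gripper open.
Joint ranges: [-3.07, 3.07], [-1.43, 2.12], [-1.02, 1.25], [-3.03, 1.67], [-3.05, -0], [-3.03, 3.03]. Speed limits (rad/s): [2.39, 2.39, 3.01, 3.14, 3.14, 3.14].

## Interface

Orientations are given as [roll, pitch, yaw] about the fixed x, y, z axes, in that order (R = Rz(yaw) Ry(pitch) Rx(roll)).
In Python, from station import get_state, grab_frame, calibration, job_done, boxes_of, regions_of, spot_point gives the robot as it stands. The module is installed in compiled form; this text tells all that it offers.
- The arm moves only by the tool arm_command, never from a script. Its argument "commands" is a list of rows, each an object of numbers: "tx", "ty", "tz": the shift along the tool's x, y, z each as a share of 25 cm, from -1 to 1; "twist": the turn about the tool's z as a share of 180 degrees, from -1 to 1. A call has exactly 8 rows; each row is the pose to reach, as a shift and turn from the pose commanded when the call began, along the tool's axes at that moment, turning the shorter way round; what a row does not reach only later rows make up. A row lasts 1/12 s, in which the tool goes at most 41.7 mm and 7.16 degrees, less where a joint would pass 70% of its speed; a pose out of reach is approached as far as the arm can. A call with a number of a shift or a turn outside -1 to 1 is refused whole. A call with a gripper value outside its range is refused whole. "claw" is the opening, from 0 (shut) to 1 (fully open), set as the call begins (left out, the last holds). The fingers move at their own pace and stop on an object; "grip_force" is the grip in N (left out, the last holds). Time passes only in rows, so rows that repeat a pose let the fingers close, or fill a call up. It gives the time, the measured TCP pose, the force, the opening and the grip force at its end, in the units of the state.
- get_state(): the state, without advancing time (a new reading comes with each control period).
- grab_frame(name): name is "scene" or "top"; returns the picture (480x640x3 uint8, red, green, blue); there is no depth.
- calibration(name): a dict with "camera_matrix" (3x3 intrinsics, pixels), "extrinsics" (4x4, takes a point from camera to world coordinates). Camera axes: x right, y down, z forward; pixel columns grow to the right and rows downward; lengths in m; the calibration is good to about 2 mm. A picture is of the moment at which its call begins. calibration takes no time and is no camera call.
- job_done(): hands the job in; it is judged then, once.
Trained networks look in the newest picture that a camera, given by its name, has taken for a name from the list of things; names that differ only in an ending like _2 or _b are one class to them, and where a whole thing is asked for, a point or a joint stands for the part that bears it (a point fixed in the world has none). Each returns a list of dicts, best first, with "score" (0 to 1); they miss things now and then, are a little off and sometimes report something else, mostly with a low value. They report only what shows in the picture. A call takes as long as a camera call.
- boxes_of(query, camera): "rect" ([left, top, right, bottom] in pixels, round what is visible of it).
- regions_of(query, camera): "region" (480x640 bool, what is visible of it) and "rect" ([left, top, right, bottom] in pixels, round what is visible of it).
- spot_point(query, camera): "uv" ([column, row] in pixels: a listed point, or the origin of a listed thing).
The state is a dict: "t": time; "q": joint angles; "qd": joint speeds; "joint_efforts": joint torques, N m; "eef_pos": TCP position; "ee_rot": TCP orientation; "force": force on the tool from outside, world axes, zero at the start; "moment": the same for the moment, N m; "width": finger opening in m; "gripper_force": force on a finger pad.
Only numpy, scipy, OpenCV 4.12 (cv2) and the standard library are available. Lean on these libraries where they do the work, as an engineer would, in place of code of your own. Each camera call takes 0.05 s, during which the arm holds its last target. There are 200 camera calls.

## Task

Close up the grey parts chest on the bench: gently push both open drawers fully home and push the red lid down flat until it is shut, using only the fingertips, without grasping anything or forcing a part that has reached its stop. Do not lift or take out what lies in the tray, leave everything else on the bench standing where it is, and finish with the hand clear.

Things in the scene. Friction and masses are not known exactly. Their poses are not given: they have to be found in the camera images.
- chest: grey chest fixed to the bench. Origin: centre of its underside. Its x axis points from the drawer side (towards the robot) to its back, y to its left seen from the robot, z up. Lower part 180 mm deep (x -90 to 90), 320 wide, 80 high, with two drawers side by side; on it, set back 50 mm, an open tray (x -40 to 90, full width, rim 125 mm above the bench) that the red lid covers
- lid (a joint): angle of the red lid, rad: 0 = shut flat on the tray, grows as it opens upward. It is hinged along the chest's back edge; its friction hinge keeps it wherever it is left (about 1 to 2 N at the free edge pushes it down) and it has no latch.
- drawer_left (a joint): how far the left drawer (blue) is pulled out, m: 0 = fully home, its front panel against the chest. It slides along the chest's x axis on a plain runner (1 to 3 N, no latch or spring, hard stop when home).
- front_left (a point): middle of the outer face of the left drawer's blue front panel, 45 mm above the bench. The panel is flat, without a handle, 150 mm wide, 12 mm thick, from 6 to 74 mm above the bench; when home this point is at chest x -102 mm, y +79 mm. The drawer behind is open on top.
- drawer_right (a joint): how far the right drawer (orange) is pulled out, m: 0 = fully home, its front panel against the chest. It slides along the chest's x axis on a plain runner (1 to 3 N, no latch or spring, hard stop when home).
- front_right (a point): middle of the outer face of the right drawer's orange front panel, 45 mm above the bench. The panel is flat, without a handle, 150 mm wide, 12 mm thick, from 6 to 74 mm above the bench; when home this point is at chest x -102 mm, y -79 mm. The drawer behind is open on top.
- lid_hinge (a point): middle of the lid's hinge line at the height of the shut lid's upper face: chest x +90 mm, y 0, 132 mm above the bench. Axes as the chest's; the lid turns about the chest's y direction (true axis 6 mm below this point).
- lid_edge (a point): middle of the lid's free edge on its upper (outer) face, 136 mm from the hinge line. The lid is a flat red plate 136 mm by 324 mm, 6 mm thick, no handle. Open at angle q this point is at chest x = 90 - 136 cos q + 6 sin q mm, height 126 + 136 sin q + 6 cos q mm.
- buffing_wheel: yellow polishing wheel lying flat in the tray under the lid, 64 mm across, 20 mm high; a bystander, origin at the centre of its underside
- polish_bar: green bar of polishing compound lying in the tray under the lid, 35 x 90 x 24 mm; a bystander, origin at the centre of its underside
- battery: black and red power-tool battery standing on the bench left of the chest, 110 x 75 x 67 mm; a bystander, origin at the centre of its underside
- spray_bottle: closed amber bottle with white cap standing on the bench right of the chest, 64 mm across, 150 mm high; a bystander, origin at the centre of its underside
- jar: closed glass jar standing on the bench right of the chest, 60 mm across, 80 mm high; a bystander, origin at the centre of its underside
- tape_roll: blue tape roll lying flat on the bench left of the chest, 90 mm across, 24 mm high; a bystander, origin at the centre of its underside
- screwdriver: screwdriver lying on the bench to the left, nearer the robot, 180 mm long; a bystander, lying along its own x axis

How it is judged:
By the outcome, as a careful person would: the job done as asked, in the order asked, and still so for the second after the job is handed in, with the robot touching nothing.
It also fails if it takes over 58 s, if anything falls off the work surface, if the arm or the gripper's body presses on something with over 40 N, if the wrist force passes 120 N, or if a joint passes its speed limit or range.

## Working session

There is one attempt and no reset: what is moved stays moved. The work goes in short steps, Python scripts to look and compute and a tool call to move; the robot and the scene stay as the last step left them, time stands still between calls to the robot, and variables do not carry over. Pictures are saved under pics/ and viewed, at most 10 in all, crops included, and the job is handed in when it is done.

Besides the shell and the picture viewer there is one more tool, called after "Emit:" by a JSON object that holds its "fn" and its "kwargs". arm_command: Moves the arm, as the interface text tells. Shift numbers are shares of 25 cm and turn numbers shares of 180 degrees, none past 1 either way. Its arguments: {"type":"object","properties":{"commands":{"type":"array"},"claw":{"type":"number"},"grip_force":{"type":"number"}},"required":["commands"]}

```bash
mkdir -p pics; cat > h.py <<'E'
import numpy as np, cv2
from station import *
def ray(cam,uv):
    c=calibration(cam);K=np.array(c["camera_matrix"]);T=np.array(c["extrinsics"])
    d=T[:3,:3]@np.linalg.solve(K,[uv[0],uv[1],1.]);return T[:3,3],d
def atz(cam,uv,z):
    o,d=ray(cam,uv);return o+d*(z-o[2])/d[2]
def tri(a,b):
    A=np.zeros((3,3));r=np.zeros(3)
    for o,d in(a,b):
        d=d/np.linalg.norm(d);P=np.eye(3)-np.outer(d,d);A+=P;r+=P@o
    return np.linalg.solve(A,r)
def px(cam,p):
    c=calibration(cam);K=np.array(c["camera_matrix"]);T=np.array(c["extrinsics"])
    q=K@(T[:3,:3].T@(np.array(p)-T[:3,3]));return q[:2]/q[2]
E
python3 - <<'E'
from h import *
np.set_printoptions(precision=3,suppress=True)
im={n:grab_frame(n) for n in("scene","top")}
for n in im: cv2.imwrite(f"pics/{n}0.png",im[n][:,:,::-1])
for q in("front_left","front_right","lid_hinge","lid_edge","chest"):
    r={}
    for n in im:
        s=spot_point(q,n)
        if s: r[n]=s[0]["uv"];print(q,n,np.array(s[0]["uv"]),round(s[0]["score"],2), atz(n,r[n],.045))
    if len(r)==2: print("   tri",tri(ray("scene",r["scene"]),ray("top",r["top"])))
s=get_state();print(s["t"],s["eef_pos"],s["ee_rot"],s["force"])
for n in im:print(n,np.array(calibration(n)["extrinsics"]))
E
```

```text
front_left scene [304.2 208. ] 0.7 [0.539 0.147 0.045]
front_left top [265.9 271.1] 0.68 [0.539 0.146 0.045]
   tri [0.539 0.146 0.046]
front_right scene [283.2 259.8] 0.56 [0.479 0.    0.045]
front_right top [333.4 302.9] 0.81 [ 0.474 -0.002  0.045]
   tri [ 0.476 -0.002  0.047]
lid_hinge scene [409.6 215.5] 0.78 [0.788 0.096 0.045]
lid_hinge top [326.9 163.1] 0.94 [0.789 0.02  0.045]
   tri [0.755 0.023 0.134]
lid_edge scene [371.5 184.4] 0.56 [0.717 0.208 0.045]
lid_edge top [315.6 195.1] 0.79 [0.713 0.043 0.045]
   tri [0.666 0.045 0.214]
chest scene [360.3 252.5] 0.89 [0.651 0.001 0.045]
chest top [317.2 222.6] 0.93 [0.65  0.038 0.045]
   tri [ 0.662  0.037 -0.006]
0.6 [ 0.249 -0.627  0.227] [-3.142  0.    -2.764] [-0.194 -0.182 -1.257]
scene [[ 0.993 -0.085  0.087  0.483]
 [-0.121 -0.777  0.617 -0.552]
 [ 0.015 -0.623 -0.782  0.833]
 [ 0.     0.     0.     1.   ]]
top [[ 0.028 -0.981  0.19   0.365]
 [-0.999 -0.032 -0.017  0.054]
 [ 0.023 -0.189 -0.982  1.248]
 [ 0.     0.     0.     1.   ]]
```

View pics/scene0.png

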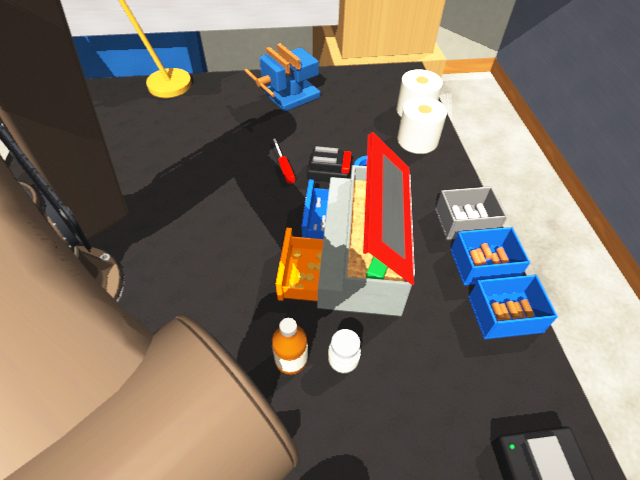

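View pics/top0.png

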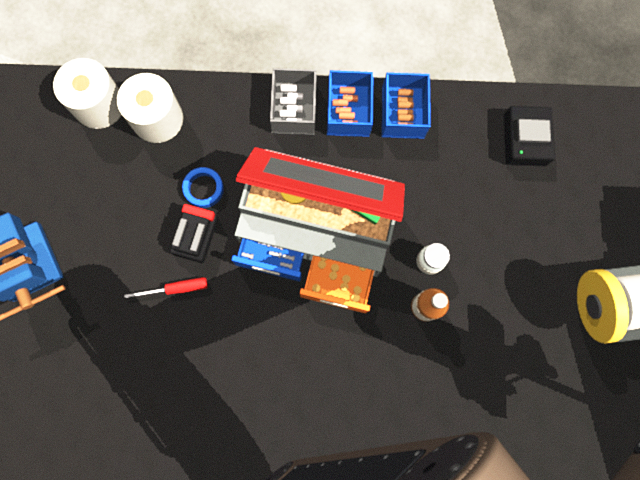

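The scene view shows the chest with the blue drawer front near (304,208), the orange one near (283,260), the lid edge near (371,184), the bottle at (290,350) and the jar at (344,350). The top view agrees: fronts at (266,271) and (333,303), bottle at (432,303), screwdriver near (170,288). Next I'll fit the chest model to these points.

```bash
cat > fit.py <<'E'
from h import *
from scipy.optimize import least_squares
np.set_printoptions(precision=3,suppress=True)
def pts(p):
    x,y,a,dl,dr,q=p;c,s=np.cos(q),np.sin(q)
    L=dict(front_left=(-.102-dl,.079,.045),front_right=(-.102-dr,-.079,.045),lid_hinge=(.09,0,.132),
      lid_edge=(.09-.136*c+.006*s,0,.126+.136*s+.006*c),chest=(0,0,0))
    R=np.array([[np.cos(a),-np.sin(a)],[np.sin(a),np.cos(a)]])
    return {k:np.r_[R@v[:2]+[x,y],v[2]] for k,v in L.items()}
def fit():
    ob=[(k,n,np.array(s[0]["uv"]),s[0]["score"]) for n in("scene","top") if grab_frame(n) is not None for k in pts(np.zeros(6)) for s in [spot_point(k,n)] if s and s[0]["score"]>.3]
    f=lambda p:np.concatenate([px(n,pts(p)[k])-u for k,n,u,_ in ob])
    r=least_squares(f,[.66,.035,-.2,.03,.08,.65],loss="soft_l1")
    for o,e in zip(ob,f(r.x).reshape(-1,2)):print(o[0],o[1],e)
    return r.x
E
python3 - <<'E'
from fit import *
p=fit();print(p);np.save("p.npy",p)
for q,z in(("spray_bottle",.0),("jar",0),("battery",0),("screwdriver",.01),("tape_roll",0)):
    for n in("scene","top"):
        s=spot_point(q,n)
        if s:
            w=atz(n,s[0]["uv"],z);d=w[:2]-p[:2];c,t=np.cos(p[2]),np.sin(p[2])
            print(q,n,w,"chest",np.array([c*d[0]+t*d[1],-t*d[0]+c*d[1]]),round(s[0]["score"],2))
# lid corners overlay check
im=grab_frame("top")[:,:,::-1].copy();im2=grab_frame("scene")[:,:,::-1].copy()
c,s=np.cos(p[2]),np.sin(p[2])
W=lambda x,y,z:(p[0]+c*x-s*y,p[1]+s*x+c*y,z)
for n,I in(("top",im),("scene",im2)):
    q=p[5];ex,ez=.09-.136*np.cos(q)+.006*np.sin(q),.126+.136*np.sin(q)+.006*np.cos(q)
    for P in [[(.09,.162,.132),(.09,-.162,.132),(ex,-.162,ez),(ex,.162,ez)],[(-.102-p[3],y,z) for y,z in((.154,.006),(.004,.006),(.004,.074),(.154,.074))],[(-.102-p[4],y,z) for y,z in((-.154,.006),(-.004,.006),(-.004,.074),(-.154,.074))]]:
        cv2.polylines(I,[np.int32([px(n,W(*v)) for v in P])],True,(255,0,255),1)
o=np.hstack([cv2.resize(im[120:340,220:460],(400,367)),cv2.resize(im2[120:340,240:480],(400,367))]);cv2.imwrite("pics/ov.png",o)
E
```

```text
front_left scene [-0.311 -3.439]
front_right scene [-0.058  1.229]
lid_hinge scene [-0.317  0.089]
lid_edge scene [-1.293  1.606]
front_left top [-0.613 -0.533]
lid_hinge top [-2.419  0.642]
lid_edge top [ 1.149 -2.901]
chest top [ 0.248 -0.862]
[ 0.667  0.039 -0.201  0.047  0.075  0.781]
spray_bottle scene [ 0.477 -0.209  0.   ] chest [-0.137 -0.28 ] 0.82
spray_bottle top [ 0.486 -0.203  0.   ] chest [-0.13  -0.273] 0.93
jar scene [ 0.579 -0.224  0.   ] chest [-0.034 -0.275] 0.72
jar top [0.501 0.366 0.   ] chest [-0.229  0.288] 0.65
battery scene [0.62  0.304 0.   ] chest [-0.099  0.251] 0.77
battery top [0.623 0.316 0.   ] chest [-0.099  0.263] 0.97
screwdriver scene [0.489 0.348 0.01 ] chest [-0.236  0.267] 0.65
screwdriver top [0.501 0.377 0.01 ] chest [-0.23   0.298] 0.74
tape_roll scene [ 0.733  0.293 -0.   ] chest [0.014 0.262] 0.38
tape_roll top [0.734 0.294 0.   ] chest [0.015 0.263] 0.57
```

View pics/ov.png

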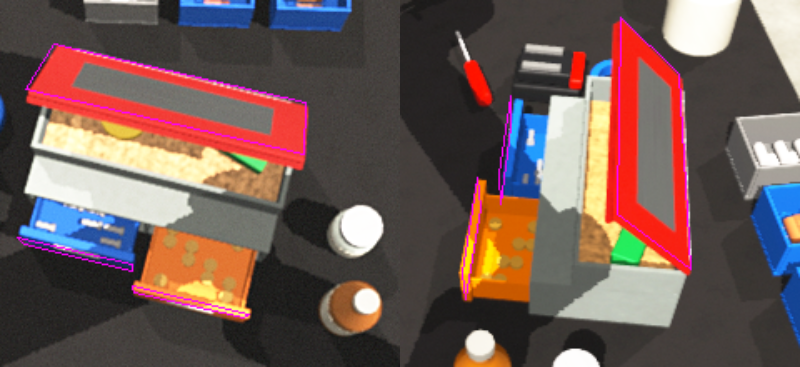

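The overlay matches the picture: chest at (0.667, 0.039), yaw -0.20, drawers out about 47 and 75 mm. First I move in front of the orange drawer with the fingers shut.

Emit:
{"fn": "arm_command", "kwargs": {"commands": [{"tx": -0.1,"ty": 0.13},{"tx": -0.2,"ty": 0.26},{"tx": -0.3,"ty": 0.39},{"tx": -0.4,"ty": 0.52},{"tx": -0.5,"ty": 0.65},{"tx": -0.54,"ty": 0.7},{"tx": -0.54,"ty": 0.7},{"tx": -0.54,"ty": 0.7}], "claw": 0}}

```text
invalid input
```

Emit:
{"fn": "arm_command", "kwargs": {"commands": [{"tx": -0.1,"ty": 0.13},{"tx": -0.2,"ty": 0.26},{"tx": -0.3,"ty": 0.39},{"tx": -0.4,"ty": 0.52},{"tx": -0.5,"ty": 0.65},{"tx": -0.54,"ty": 0.7},{"tx": -0.54,"ty": 0.7},{"tx": -0.54,"ty": 0.7}]}}

```text
invalid input
```

Emit:
{"fn": "arm_command", "kwargs": {"commands": [{"tx": -0.1,"ty": 0.13,"twist": 0.03},{"tx": -0.2,"ty": 0.26,"twist": 0.06},{"tx": -0.3,"ty": 0.39,"twist": 0.09},{"tx": -0.4,"ty": 0.52,"twist": 0.12},{"tx": -0.5,"ty": 0.65,"twist": 0.15},{"tx": -0.54,"ty": 0.7,"twist": 0.184},{"tx": -0.54,"ty": 0.7,"twist": 0.184},{"tx": -0.54,"ty": 0.7,"twist": 0.184}]}}

```text
invalid input
```

Emit:
{"fn": "arm_command", "kwargs": {"commands": [{"tx": -0.1,"ty": 0.13,"tz": 0,"twist": 0},{"tx": -0.2,"ty": 0.26,"tz": 0,"twist": 0},{"tx": -0.3,"ty": 0.39,"tz": 0,"twist": 0},{"tx": -0.4,"ty": 0.52,"tz": 0,"twist": 0},{"tx": -0.5,"ty": 0.65,"tz": 0,"twist": 0},{"tx": -0.54,"ty": 0.7,"tz": 0,"twist": 0},{"tx": -0.54,"ty": 0.7,"tz": 0,"twist": 0},{"tx": -0.54,"ty": 0.7,"tz": 0,"twist": 0}], "claw": 0}}

```text
t: 2.47
eef_pos: [0.3105, -0.4142, 0.2273]
ee_rot: [-3.14, 0.001, -2.761]
force: [0.5, -0.8, 0.5]
width: 0.0395
gripper_force: 0.0
```

Emit:
{"fn": "arm_command", "kwargs": {"commands": [{"tx": -0.1,"ty": 0.13,"tz": 0,"twist": 0},{"tx": -0.2,"ty": 0.26,"tz": 0,"twist": 0},{"tx": -0.3,"ty": 0.39,"tz": 0,"twist": 0},{"tx": -0.4,"ty": 0.52,"tz": 0,"twist": 0},{"tx": -0.5,"ty": 0.65,"tz": 0,"twist": 0},{"tx": -0.54,"ty": 0.7,"tz": 0,"twist": 0},{"tx": -0.54,"ty": 0.7,"tz": 0,"twist": 0},{"tx": -0.54,"ty": 0.7,"tz": 0,"twist": 0}]}}

```text
t: 3.13
eef_pos: [0.3714, -0.2024, 0.2268]
ee_rot: [-3.141, 0.0, -2.762]
force: [0.5, 0.2, 0.4]
width: 0.0005
gripper_force: 0.0
```

Emit:
{"fn": "arm_command", "kwargs": {"commands": [{"tx": -0.1,"ty": 0.13,"tz": 0,"twist": 0.03},{"tx": -0.2,"ty": 0.26,"tz": 0,"twist": 0.06},{"tx": -0.3,"ty": 0.39,"tz": 0,"twist": 0.09},{"tx": -0.4,"ty": 0.52,"tz": 0,"twist": 0.12},{"tx": -0.5,"ty": 0.65,"tz": 0,"twist": 0.15},{"tx": -0.54,"ty": 0.7,"tz": 0,"twist": 0.184},{"tx": -0.54,"ty": 0.7,"tz": 0,"twist": 0.184},{"tx": -0.54,"ty": 0.7,"tz": 0,"twist": 0.184}]}}

```text
t: 3.8
eef_pos: [0.4325, 0.0101, 0.2262]
ee_rot: [-3.141, -0.001, 2.943]
force: [-0.4, -0.2, 0.9]
width: 0.0004
gripper_force: 0.0
```

Emit:
{"fn": "arm_command", "kwargs": {"commands": [{"tx": 0,"ty": 0,"tz": 0.12,"twist": 0},{"tx": 0,"ty": 0,"tz": 0.25,"twist": 0},{"tx": 0,"ty": 0,"tz": 0.38,"twist": 0},{"tx": 0,"ty": 0,"tz": 0.5,"twist": 0},{"tx": 0,"ty": 0,"tz": 0.6,"twist": 0},{"tx": 0,"ty": 0,"tz": 0.68,"twist": 0},{"tx": 0,"ty": 0,"tz": 0.72,"twist": 0},{"tx": 0,"ty": 0,"tz": 0.72,"twist": 0}]}}

```text
t: 4.47
eef_pos: [0.4301, 0.0073, 0.0443]
ee_rot: [-3.138, -0.004, 2.94]
force: [-1.0, 0.3, 0.4]
width: 0.0004
gripper_force: 0.0
```

Emit:
{"fn": "arm_command", "kwargs": {"commands": [{"tx": -0.04,"ty": 0,"tz": 0,"twist": 0},{"tx": -0.08,"ty": 0,"tz": 0,"twist": 0},{"tx": -0.11,"ty": 0,"tz": 0,"twist": 0},{"tx": -0.14,"ty": 0,"tz": 0,"twist": 0},{"tx": -0.165,"ty": 0,"tz": 0,"twist": 0},{"tx": -0.19,"ty": 0,"tz": 0,"twist": 0},{"tx": -0.215,"ty": 0,"tz": 0,"twist": 0},{"tx": -0.24,"ty": 0,"tz": 0,"twist": 0}]}}

```text
t: 5.13
eef_pos: [0.4908, -0.0022, 0.0466]
ee_rot: [-3.141, -0.0, 2.941]
force: [-1.8, -0.6, 0.7]
width: 0.0006
gripper_force: 0.9
```

Emit:
{"fn": "arm_command", "kwargs": {"commands": [{"tx": -0.02,"ty": 0,"tz": 0,"twist": 0},{"tx": -0.04,"ty": 0,"tz": 0,"twist": 0},{"tx": -0.06,"ty": 0,"tz": 0,"twist": 0},{"tx": -0.08,"ty": 0,"tz": 0,"twist": 0},{"tx": -0.1,"ty": 0,"tz": 0,"twist": 0},{"tx": -0.12,"ty": 0,"tz": 0,"twist": 0},{"tx": -0.14,"ty": 0,"tz": 0,"twist": 0},{"tx": -0.15,"ty": 0,"tz": 0,"twist": 0}]}}

```text
t: 5.8
eef_pos: [0.5281, -0.0095, 0.0465]
ee_rot: [3.142, 0.0, 2.941]
force: [-3.1, 0.3, 0.2]
width: 0.0001
gripper_force: 0.8
```

```bash
cat > st.py <<'E'
from h import *
np.set_printoptions(precision=4,suppress=True)
p=np.load("p.npy");s=get_state();d=np.array(s["eef_pos"])[:2]-p[:2];c,t=np.cos(p[2]),np.sin(p[2])
print(s["t"],"chest xy",c*d[0]+t*d[1],-t*d[0]+c*d[1],"z",s["eef_pos"][2],"F",np.array(s["force"]))
E
python3 - <<'E'
import st
from h import *
cv2.imwrite("pics/a1.png",cv2.resize(np.hstack([grab_frame("top")[130:330,220:460,::-1],grab_frame("scene")[130:330,240:480,::-1]]),(800,333)))
E
```

```text
5.8 chest xy -0.1265970791522353 -0.07505146651599992 z 0.04654398470100625 F [-3.0876  0.3241  0.1946]
```

View pics/a1.png

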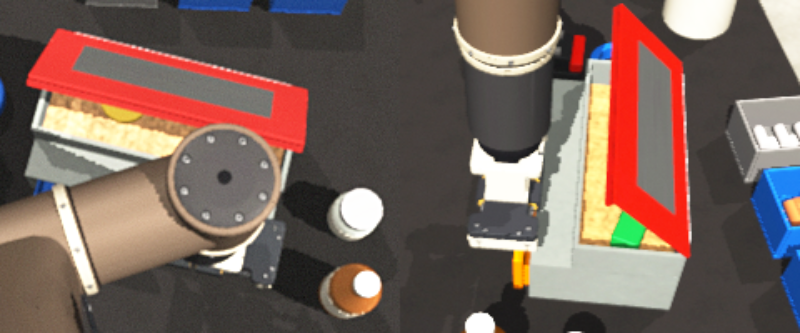

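The orange drawer is nearly home: its panel edge is at about (520,265) in the right crop, close to the chest face. The wrist clears the lid. I'll finish in small steps and watch the force.

Emit:
{"fn": "arm_command", "kwargs": {"commands": [{"tx": -0.006,"ty": 0,"tz": 0,"twist": 0},{"tx": -0.012,"ty": 0,"tz": 0,"twist": 0},{"tx": -0.018,"ty": 0,"tz": 0,"twist": 0},{"tx": -0.024,"ty": 0,"tz": 0,"twist": 0},{"tx": -0.03,"ty": 0,"tz": 0,"twist": 0},{"tx": -0.036,"ty": 0,"tz": 0,"twist": 0},{"tx": -0.04,"ty": 0,"tz": 0,"twist": 0},{"tx": -0.044,"ty": 0,"tz": 0,"twist": 0}]}}

```text
t: 6.57
eef_pos: [0.5372, -0.0116, 0.0464]
ee_rot: [-3.141, -0.002, 2.941]
force: [-7.1, 4.3, 4.4]
width: 0.0006
gripper_force: 4.0
```

Emit:
{"fn": "arm_command", "kwargs": {"commands": [{"tx": -0.002,"ty": 0,"tz": 0,"twist": 0},{"tx": -0.004,"ty": 0,"tz": 0,"twist": 0},{"tx": -0.006,"ty": 0,"tz": 0,"twist": 0},{"tx": -0.008,"ty": 0,"tz": 0,"twist": 0},{"tx": -0.01,"ty": 0,"tz": 0,"twist": 0},{"tx": -0.01,"ty": 0,"tz": 0,"twist": 0},{"tx": -0.01,"ty": 0,"tz": 0,"twist": 0},{"tx": -0.01,"ty": 0,"tz": 0,"twist": 0}]}}

```text
t: 7.23
eef_pos: [0.5372, -0.0122, 0.0459]
ee_rot: [-3.14, -0.005, 2.94]
force: [-11.4, 7.6, 7.8]
width: 0.0007
gripper_force: 6.6
```

The motion has stopped and the force is rising. I back off and look.

Emit:
{"fn": "arm_command", "kwargs": {"commands": [{"tx": 0.02,"ty": 0,"tz": 0,"twist": 0},{"tx": 0.06,"ty": 0,"tz": 0,"twist": 0},{"tx": 0.1,"ty": 0,"tz": 0,"twist": 0},{"tx": 0.15,"ty": 0,"tz": 0,"twist": 0},{"tx": 0.2,"ty": 0,"tz": 0,"twist": 0},{"tx": 0.25,"ty": 0,"tz": 0,"twist": 0},{"tx": 0.28,"ty": 0,"tz": 0,"twist": 0},{"tx": 0.28,"ty": 0,"tz": 0,"twist": 0}]}}

```text
t: 7.9
eef_pos: [0.4703, 0.0019, 0.0468]
ee_rot: [3.141, -0.0, 2.942]
force: [-0.3, 0.1, -0.6]
width: 0.0006
gripper_force: 0.0
```

```bash
python3 - <<'E'
import st
from fit import *
a,b=grab_frame("top"),grab_frame("scene")
cv2.imwrite("pics/a2.png",cv2.resize(np.hstack([a[130:330,220:460,::-1],b[130:330,240:480,::-1]]),(800,333)))
for n in("scene","top"):
  for k in("front_right","front_left","lid_edge"):
    s=spot_point(k,n); p=np.load("p.npy");p[4]=0
    if s:print(n,k,np.array(s[0]["uv"]),round(s[0]["score"],2),"model if home",px(n,pts(p)[k]))
E
```

```text
7.9 chest xy -0.1854857659435231 -0.07546824211519247 z 0.0467694156938316 F [-0.2698  0.0986 -0.617 ]
scene front_right [316.3 264.2] 0.58 model if home [316.988 263.682]
scene front_left [370.3 173.4] 0.66 model if home [303.089 208.361]
scene lid_edge [371.5 180.2] 0.91 model if home [371.607 182.306]
top front_left [264.4 271.4] 0.69 model if home [265.787 272.067]
top lid_edge [315.3 193.1] 0.87 model if home [318.649 193.099]
```

View pics/a2.png

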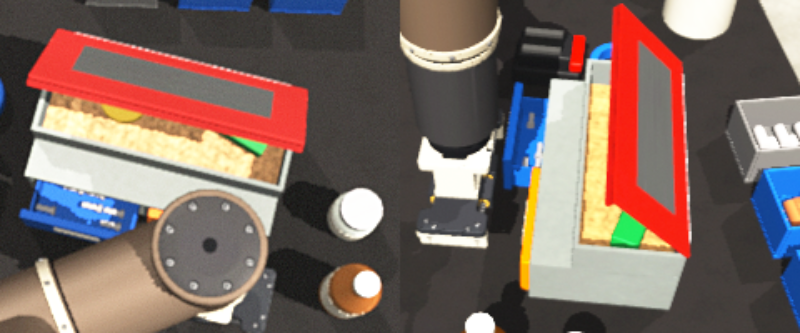

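The orange drawer is home: the network puts its front at (316,264) against a predicted (317,264), and the lid is unchanged. Next is the blue drawer.

Emit:
{"fn": "arm_command", "kwargs": {"commands": [{"tx": 0.06,"ty": 0.04,"tz": 0,"twist": 0},{"tx": 0.08,"ty": 0.14,"tz": 0,"twist": 0},{"tx": 0.08,"ty": 0.25,"tz": 0,"twist": 0},{"tx": 0.08,"ty": 0.36,"tz": 0,"twist": 0},{"tx": 0.08,"ty": 0.46,"tz": 0,"twist": 0},{"tx": 0.08,"ty": 0.55,"tz": 0,"twist": 0},{"tx": 0.08,"ty": 0.61,"tz": 0,"twist": 0},{"tx": 0.08,"ty": 0.61,"tz": 0,"twist": 0}]}}

```text
t: 8.97
eef_pos: [0.4839, 0.1578, 0.0465]
ee_rot: [3.141, 0.001, 2.943]
force: [0.4, -1.5, -1.4]
width: 0.0005
gripper_force: 0.0
```

Emit:
{"fn": "arm_command", "kwargs": {"commands": [{"tx": -0.04,"ty": 0,"tz": 0,"twist": 0},{"tx": -0.08,"ty": 0,"tz": 0,"twist": 0},{"tx": -0.11,"ty": 0,"tz": 0,"twist": 0},{"tx": -0.14,"ty": 0,"tz": 0,"twist": 0},{"tx": -0.165,"ty": 0,"tz": 0,"twist": 0},{"tx": -0.19,"ty": 0,"tz": 0,"twist": 0},{"tx": -0.21,"ty": 0,"tz": 0,"twist": 0},{"tx": -0.23,"ty": 0,"tz": 0,"twist": 0}]}}

```text
t: 9.63
eef_pos: [0.539, 0.1431, 0.0463]
ee_rot: [-3.141, -0.001, 2.941]
force: [-2.8, -1.5, 0.6]
width: 0.0006
gripper_force: 0.9
```

```bash
python3 st.py
```

```text
9.6333 chest xy -0.1464262072546668 0.076633179421881 z 0.04633777235682013 F [-2.775  -1.5083  0.6084]
```

Emit:
{"fn": "arm_command", "kwargs": {"commands": [{"tx": -0.014,"ty": 0,"tz": 0,"twist": 0},{"tx": -0.028,"ty": 0,"tz": 0,"twist": 0},{"tx": -0.042,"ty": 0,"tz": 0,"twist": 0},{"tx": -0.056,"ty": 0,"tz": 0,"twist": 0},{"tx": -0.07,"ty": 0,"tz": 0,"twist": 0},{"tx": -0.08,"ty": 0,"tz": 0,"twist": 0},{"tx": -0.09,"ty": 0,"tz": 0,"twist": 0},{"tx": -0.096,"ty": 0,"tz": 0,"twist": 0}]}}

```text
t: 10.3
eef_pos: [0.5628, 0.139, 0.0466]
ee_rot: [3.142, 0.0, 2.941]
force: [-1.3, -1.0, -0.3]
width: 0.0003
gripper_force: 0.8
```

Emit:
{"fn": "arm_command", "kwargs": {"commands": [{"tx": -0.003,"ty": 0,"tz": 0,"twist": 0},{"tx": -0.006,"ty": 0,"tz": 0,"twist": 0},{"tx": -0.009,"ty": 0,"tz": 0,"twist": 0},{"tx": -0.012,"ty": 0,"tz": 0,"twist": 0},{"tx": -0.014,"ty": 0,"tz": 0,"twist": 0},{"tx": -0.016,"ty": 0,"tz": 0,"twist": 0},{"tx": -0.016,"ty": 0,"tz": 0,"twist": 0},{"tx": -0.016,"ty": 0,"tz": 0,"twist": 0}]}}

```text
t: 10.97
eef_pos: [0.5666, 0.1383, 0.0466]
ee_rot: [3.141, 0.0, 2.941]
force: [-0.5, -0.3, -1.7]
width: 0.0005
gripper_force: 0.6
```

```bash
python3 st.py
```

```text
10.9667 chest xy -0.11842782396763667 0.0774650061923829 z 0.04662459963777023 F [-0.5348 -0.2959 -1.6855]
```

Not at the stop yet, so I continue in small steps.

Emit:
{"fn": "arm_command", "kwargs": {"commands": [{"tx": -0.003,"ty": 0,"tz": 0,"twist": 0},{"tx": -0.006,"ty": 0,"tz": 0,"twist": 0},{"tx": -0.009,"ty": 0,"tz": 0,"twist": 0},{"tx": -0.012,"ty": 0,"tz": 0,"twist": 0},{"tx": -0.012,"ty": 0,"tz": 0,"twist": 0},{"tx": -0.012,"ty": 0,"tz": 0,"twist": 0},{"tx": -0.012,"ty": 0,"tz": 0,"twist": 0},{"tx": -0.012,"ty": 0,"tz": 0,"twist": 0}]}}

```text
t: 11.63
eef_pos: [0.5697, 0.1378, 0.0467]
ee_rot: [3.141, 0.0, 2.941]
force: [-0.9, 0.5, -0.4]
width: 0.0003
gripper_force: 0.3
```

Emit:
{"fn": "arm_command", "kwargs": {"commands": [{"tx": -0.002,"ty": 0,"tz": 0,"twist": 0},{"tx": -0.004,"ty": 0,"tz": 0,"twist": 0},{"tx": -0.006,"ty": 0,"tz": 0,"twist": 0},{"tx": -0.008,"ty": 0,"tz": 0,"twist": 0},{"tx": -0.008,"ty": 0,"tz": 0,"twist": 0},{"tx": -0.008,"ty": 0,"tz": 0,"twist": 0},{"tx": -0.008,"ty": 0,"tz": 0,"twist": 0},{"tx": -0.008,"ty": 0,"tz": 0,"twist": 0}]}}

```text
t: 12.3
eef_pos: [0.5701, 0.1376, 0.0467]
ee_rot: [-3.141, -0.002, 2.941]
force: [-8.7, 4.3, 5.9]
width: 0.0004
gripper_force: 4.6
```

The force rose to 8.7 N at the stop, so the drawer is home. I back off, rise above the lid and check.

Emit:
{"fn": "arm_command", "kwargs": {"commands": [{"tx": 0.04,"ty": 0,"tz": 0,"twist": 0},{"tx": 0.12,"ty": 0,"tz": 0,"twist": 0},{"tx": 0.22,"ty": 0,"tz": 0,"twist": 0},{"tx": 0.32,"ty": 0,"tz": 0,"twist": 0},{"tx": 0.36,"ty": 0,"tz": -0.15,"twist": 0},{"tx": 0.36,"ty": 0,"tz": -0.3,"twist": 0},{"tx": 0.36,"ty": 0,"tz": -0.45,"twist": 0},{"tx": 0.36,"ty": 0,"tz": -0.6,"twist": 0}]}}

```text
t: 12.97
eef_pos: [0.4827, 0.1552, 0.1987]
ee_rot: [3.141, 0.001, 2.942]
force: [1.6, 1.0, -1.1]
width: 0.0008
gripper_force: 0.0
```

Emit:
{"fn": "arm_command", "kwargs": {"commands": [{"tx": 0,"ty": 0,"tz": -0.12,"twist": 0},{"tx": 0,"ty": 0,"tz": -0.24,"twist": 0},{"tx": 0,"ty": 0,"tz": -0.36,"twist": 0},{"tx": 0,"ty": 0,"tz": -0.4,"twist": 0},{"tx": 0,"ty": 0,"tz": -0.4,"twist": 0},{"tx": 0,"ty": 0,"tz": -0.4,"twist": 0},{"tx": 0,"ty": 0,"tz": -0.4,"twist": 0},{"tx": 0,"ty": 0,"tz": -0.4,"twist": 0}]}}

```text
t: 13.63
eef_pos: [0.4826, 0.1549, 0.2951]
ee_rot: [-3.14, -0.002, 2.941]
force: [0.4, -0.7, -0.3]
width: 0.0001
gripper_force: 0.0
```

```bash
python3 - <<'E'
import st
from fit import *
a,b=grab_frame("top"),grab_frame("scene")
cv2.imwrite("pics/a3.png",cv2.resize(np.hstack([a[130:330,220:460,::-1],b[130:330,240:480,::-1]]),(800,333)))
p=np.load("p.npy");p[4]=0;p[3]=0
for n in("scene","top"):
  for k in("front_right","front_left","lid_edge"):
    s=spot_point(k,n)
    if s:print(n,k,np.array(s[0]["uv"]),round(s[0]["score"],2),"model",px(n,pts(p)[k]))
E
```

```text
13.6333 chest xy -0.20402596037523335 0.07689916169761515 z 0.29514991052540607 F [ 0.4353 -0.7078 -0.3331]
scene front_right [314.7 262.6] 0.93 model [316.988 263.682]
scene lid_edge [372.7 181.5] 0.6 model [371.607 182.306]
top front_right [341.1 270.1] 0.62 model [341.712 267.691]
top front_left [269.8 251.5] 0.9 model [271.109 251.148]
top lid_edge [315.7 194.2] 0.69 model [318.649 193.099]
```

View pics/a3.png

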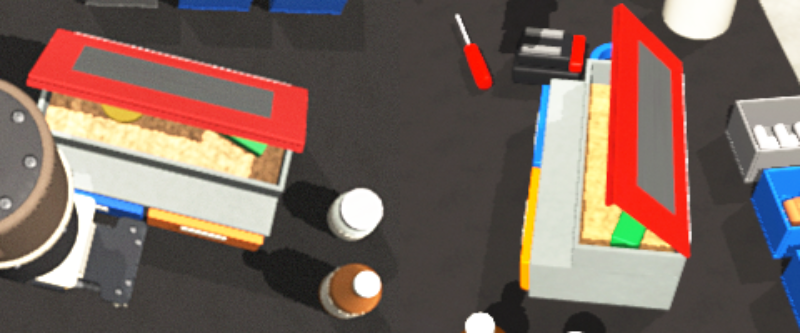

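Both drawer fronts sit flush against the chest, blue at about (540,125) and orange at (530,230) in the right crop, and the lid hasn't moved. I zoom in on the fronts once while moving over the lid.

```bash
python3 - <<'E'
from h import *
b=grab_frame("scene");cv2.imwrite("pics/a4.png",cv2.resize(b[170:320,290:430,::-1],(560,600),interpolation=cv2.INTER_CUBIC))
E
```

```text
(no output)
```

View pics/a4.png

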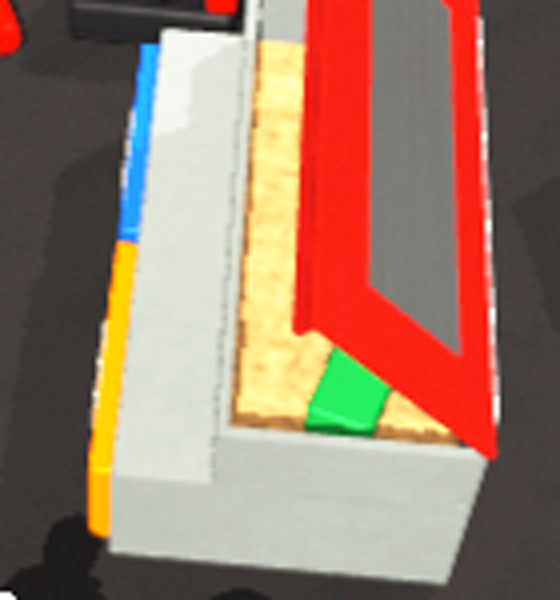

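Emit:
{"fn": "arm_command", "kwargs": {"commands": [{"tx": -0.12,"ty": -0.04,"tz": 0,"twist": 0},{"tx": -0.26,"ty": -0.09,"tz": 0,"twist": 0},{"tx": -0.4,"ty": -0.14,"tz": 0,"twist": 0},{"tx": -0.54,"ty": -0.19,"tz": 0,"twist": 0},{"tx": -0.68,"ty": -0.24,"tz": 0,"twist": 0},{"tx": -0.8,"ty": -0.28,"tz": 0,"twist": 0},{"tx": -0.89,"ty": -0.31,"tz": 0,"twist": 0},{"tx": -0.89,"ty": -0.31,"tz": 0,"twist": 0}]}}

```text
t: 14.75
eef_pos: [0.6886, 0.0324, 0.2942]
ee_rot: [-3.14, -0.002, 2.939]
force: [-0.3, 0.0, -1.6]
width: 0.0003
gripper_force: 0.0
```

Blue and orange form one continuous line with no gap to the grey body, so both are home. Now I lower onto the lid.

Emit:
{"fn": "arm_command", "kwargs": {"commands": [{"tx": 0,"ty": 0,"tz": 0.06,"twist": 0},{"tx": 0,"ty": 0,"tz": 0.13,"twist": 0},{"tx": 0,"ty": 0,"tz": 0.19,"twist": 0},{"tx": 0,"ty": 0,"tz": 0.24,"twist": 0},{"tx": 0,"ty": 0,"tz": 0.28,"twist": 0},{"tx": 0,"ty": 0,"tz": 0.31,"twist": 0},{"tx": 0.005,"ty": 0,"tz": 0.335,"twist": 0},{"tx": 0.01,"ty": 0,"tz": 0.36,"twist": 0}]}}

```text
t: 15.42
eef_pos: [0.6837, 0.0356, 0.2068]
ee_rot: [3.141, 0.001, 2.942]
force: [0.4, 0.1, 1.9]
width: 0.0001
gripper_force: 0.8
```

Emit:
{"fn": "arm_command", "kwargs": {"commands": [{"tx": 0.01,"ty": 0,"tz": 0.02,"twist": 0},{"tx": 0.02,"ty": 0,"tz": 0.04,"twist": 0},{"tx": 0.03,"ty": 0,"tz": 0.06,"twist": 0},{"tx": 0.04,"ty": 0,"tz": 0.08,"twist": 0},{"tx": 0.05,"ty": 0,"tz": 0.1,"twist": 0},{"tx": 0.06,"ty": 0,"tz": 0.12,"twist": 0},{"tx": 0.07,"ty": 0,"tz": 0.14,"twist": 0},{"tx": 0.08,"ty": 0,"tz": 0.16,"twist": 0}]}}

```text
t: 16.08
eef_pos: [0.6635, 0.0395, 0.1661]
ee_rot: [3.141, 0.0, 2.941]
force: [1.2, 0.2, 0.8]
width: 0.0003
gripper_force: 0.6
```

```bash
python3 st.py
```

```text
16.0833 chest xy -0.003664025308396268 2.4833058854814398e-05 z 0.1660674001295577 F [1.2458 0.1883 0.779 ]
```

Emit:
{"fn": "arm_command", "kwargs": {"commands": [{"tx": 0.006,"ty": 0,"tz": 0.016,"twist": 0},{"tx": 0.012,"ty": 0,"tz": 0.032,"twist": 0},{"tx": 0.018,"ty": 0,"tz": 0.048,"twist": 0},{"tx": 0.024,"ty": 0,"tz": 0.064,"twist": 0},{"tx": 0.028,"ty": 0,"tz": 0.08,"twist": 0},{"tx": 0.03,"ty": 0,"tz": 0.09,"twist": 0},{"tx": 0.03,"ty": 0,"tz": 0.1,"twist": 0},{"tx": 0.03,"ty": 0,"tz": 0.11,"twist": 0}]}}

```text
t: 16.75
eef_pos: [0.656, 0.0409, 0.1387]
ee_rot: [-3.141, -0.001, 2.941]
force: [-0.3, 0.2, 1.1]
width: 0.0003
gripper_force: 0.6
```

Emit:
{"fn": "arm_command", "kwargs": {"commands": [{"tx": 0,"ty": 0,"tz": 0.004,"twist": 0},{"tx": 0,"ty": 0,"tz": 0.008,"twist": 0},{"tx": 0,"ty": 0,"tz": 0.012,"twist": 0},{"tx": 0,"ty": 0,"tz": 0.016,"twist": 0},{"tx": 0,"ty": 0,"tz": 0.016,"twist": 0},{"tx": 0,"ty": 0,"tz": 0.016,"twist": 0},{"tx": 0,"ty": 0,"tz": 0.016,"twist": 0},{"tx": 0,"ty": 0,"tz": 0.016,"twist": 0}]}}

```text
t: 17.42
eef_pos: [0.6565, 0.0409, 0.1351]
ee_rot: [3.142, 0.0, 2.941]
force: [0.4, 0.6, -0.9]
width: 0.0006
gripper_force: 0.0
```

Emit:
{"fn": "arm_command", "kwargs": {"commands": [{"tx": 0,"ty": 0,"tz": 0.003,"twist": 0},{"tx": 0,"ty": 0,"tz": 0.006,"twist": 0},{"tx": 0,"ty": 0,"tz": 0.009,"twist": 0},{"tx": 0,"ty": 0,"tz": 0.012,"twist": 0},{"tx": 0,"ty": 0,"tz": 0.012,"twist": 0},{"tx": 0,"ty": 0,"tz": 0.012,"twist": 0},{"tx": 0,"ty": 0,"tz": 0.012,"twist": 0},{"tx": 0,"ty": 0,"tz": 0.012,"twist": 0}]}}

```text
t: 18.08
eef_pos: [0.6564, 0.041, 0.1323]
ee_rot: [3.141, 0.0, 2.941]
force: [-2.6, 0.8, 4.6]
width: 0.0002
gripper_force: 2.5
```

Emit:
{"fn": "arm_command", "kwargs": {"commands": [{"tx": 0,"ty": 0,"tz": 0.003,"twist": 0},{"tx": 0,"ty": 0,"tz": 0.005,"twist": 0},{"tx": 0,"ty": 0,"tz": 0.005,"twist": 0},{"tx": 0,"ty": 0,"tz": 0.005,"twist": 0},{"tx": 0,"ty": 0,"tz": 0.005,"twist": 0},{"tx": 0,"ty": 0,"tz": 0.005,"twist": 0},{"tx": 0,"ty": 0,"tz": 0.005,"twist": 0},{"tx": 0,"ty": 0,"tz": 0.005,"twist": 0}]}}

```text
t: 18.75
eef_pos: [0.6564, 0.0409, 0.1323]
ee_rot: [3.141, 0.001, 2.942]
force: [-5.2, 0.9, 11.8]
width: 0.0002
gripper_force: 6.1
```

The lid is at its stop: the height holds at 0.1323 m while the force climbs. I lift straight up, then pull back clear.

Emit:
{"fn": "arm_command", "kwargs": {"commands": [{"tx": 0,"ty": 0,"tz": -0.04,"twist": 0},{"tx": 0,"ty": 0,"tz": -0.14,"twist": 0},{"tx": 0,"ty": 0,"tz": -0.28,"twist": 0},{"tx": 0,"ty": 0,"tz": -0.42,"twist": 0},{"tx": 0,"ty": 0,"tz": -0.55,"twist": 0},{"tx": 0,"ty": 0,"tz": -0.6,"twist": 0},{"tx": 0,"ty": 0,"tz": -0.6,"twist": 0},{"tx": 0,"ty": 0,"tz": -0.6,"twist": 0}]}}

```text
t: 19.42
eef_pos: [0.6567, 0.041, 0.2816]
ee_rot: [3.14, 0.001, 2.941]
force: [-0.8, 0.1, -2.0]
width: 0.0003
gripper_force: 0.0
```

Emit:
{"fn": "arm_command", "kwargs": {"commands": [{"tx": 0.12,"ty": 0,"tz": 0,"twist": 0},{"tx": 0.26,"ty": 0,"tz": 0,"twist": 0},{"tx": 0.4,"ty": 0,"tz": 0,"twist": 0},{"tx": 0.54,"ty": 0,"tz": 0,"twist": 0},{"tx": 0.68,"ty": 0,"tz": 0,"twist": 0},{"tx": 0.76,"ty": 0,"tz": 0,"twist": 0},{"tx": 0.8,"ty": 0,"tz": 0,"twist": 0},{"tx": 0.8,"ty": 0,"tz": 0,"twist": 0}]}}

```text
t: 20.08
eef_pos: [0.4586, 0.0808, 0.2805]
ee_rot: [3.141, -0.0, 2.943]
force: [0.2, 0.7, -0.5]
width: 0.0004
gripper_force: 0.0
```

```bash
python3 - <<'E'
import st
from fit import *
a,b=grab_frame("top"),grab_frame("scene")
cv2.imwrite("pics/a5.png",cv2.resize(np.hstack([a[120:340,160:460,::-1],b[120:340,240:480,::-1]]),(800,326)))
p=np.load("p.npy");p[3:]=0
for n in("scene","top"):
  for k in("front_right","front_left","lid_edge"):
    s=spot_point(k,n)
    if s:print(n,k,np.array(s[0]["uv"]),round(s[0]["score"],2),"model",px(n,pts(p)[k]))
E
```

```text
20.0833 chest xy -0.2127231808113946 -0.0004829190828227331 z 0.28046669108811817 F [ 0.2172  0.7037 -0.5193]
scene front_left [408.5 218.1] 0.72 model [322.593 209.731]
scene lid_edge [344.3 210.5] 0.88 model [346.548 212.199]
top front_right [430.1 261.7] 0.7 model [341.712 267.691]
top lid_edge [311.  228.8] 0.98 model [312.756 226.057]
```

View pics/a5.png

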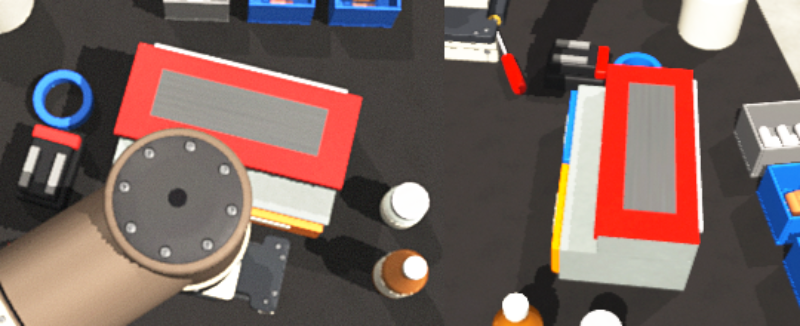

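The lid lies flat, with its edge at about (344,211) in the scene view against a predicted (347,212) when shut. Both fronts are flush, the neighbouring objects stand where they were, and the hand is clear.

```bash
python3 -c "
from station import *
print(job_done())"
```

```text
the job is handed in; nothing more can be done
None
```

Both drawers are fully home and the red lid is shut flat; nothing else on the bench was seen to move, the hand is clear, and I handed the job in at about 20 s.

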